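Turn the pot carousel to bring the square tin to the tray

TASK

Turn the pot carousel by pushing gently sideways on its spokes with a fingertip, either way round, as many pushes as it takes, until the square tin stands centred in line with the aluminium tray, then let go and move clear. Do not grip or lift anything, do not touch the deck or the pots standing on it, keep the pots upright in their seats, and leave everything else on the table alone.

Things in the scene. Friction and masses are not known exactly. Their poses are not given: they have to be found in the camera images.
- foot: fixed dark steel foot of the carousel, a disc 150 mm across and 12 mm thick bolted to the table; origin on the carousel's vertical axis at table height. A flat aluminium tray, 44 mm wide and 6 mm high (10 mm at its lip), sticks out from it along the foot's own -x axis, to 210 mm from the axis; the tray's middle line is that -x axis.
- tray_end (a point): middle of the tray's outer end, 210 mm from the carousel's axis, 6 mm above the table
- wheel: turning hub with four level steel spokes, at 45, 135, 225, 315 degrees from its x axis; origin on the axis at table height. Spokes: rods 12 mm thick, centre line 55 mm above the table, bare from 100 to 176 mm from the axis, then a 20 mm black ball. Turns either way for more than a full turn; about 1 N on a spoke's end turns it, friction stops it when let go. Turned by its spokes.
- deck: plywood disc 200 mm across, 10 mm thick, fixed on the wheel; origin at its underside, on the axis, 62 mm above the table; upper face at 72 mm. Four seats (low wooden rings 69 mm across, 7 mm high) have their centres 62 mm from the axis along the wheel's +x, +y, -x, -y, midway between the spokes. Not to be touched.
- tin: the square steel tin, 40 x 40 mm and 70 mm tall, standing loose in one of the four seats (which one varies), its top 142 mm above the table; origin at the middle of its underside. The only square thing on the carousel. Not to be touched.
- jar: round glass jar with steel lid, 54 mm across, 62 mm tall, loose in another seat; origin at the middle of its underside. Not to be touched.
- bottle: white plastic bottle, 44 mm across, 85 mm tall, loose in another seat, top 157 mm above the table; origin at the middle of its underside. Not to be touched.
- stamp: round dark wooden hand stamp with a knob, 54 mm across, 54 mm tall, loose in another seat; origin at the middle of its underside. Not to be touched.
- tape: cardboard tape roll lying flat on the table, 72 mm across, 18 mm high, near the carousel on the side away from the tray, partly under the sweep of the spokes (which pass 27 mm above it); origin at the middle of its underside. Bystander.
- mug: white mug, 80 mm across, 90 mm tall, on the left of the table; origin at the middle of its underside. Bystander.
- gluestick: white glue stick standing upright, 28 mm across, 100 mm tall, on the right of the table; origin at the middle of its underside. Bystander.
- stone: flat grey pebble, 64 mm across, 20 mm high, on the right of the table; origin at the middle of its underside. Bystander.
- brush: brush, 200 mm long, lying on the left of the table; origin under its middle. Bystander.

How it is judged:
On the way:
1. the fingers push on the wheel's spokes (contact force between the fingers and wheel above 0.3 N), for 0.1 s.
At the end, for the whole second after the job is handed in: The tin's centre lies within 8 mm of the tray's middle line, on the tray's side of the axis; the wheel is at rest; all four pots stand upright (within 0.12 rad) in their seats on the deck (y of tin in the frame of foot between -0.008 and 0.008 m and x of tin in the frame of foot below -0.04 m and angular speed of wheel below 0.1 rad/s and horizontal distance between tin and foot between 0.042 and 0.082 m and angle between each of tin, jar, bottle, stamp's own z axis and vertical below 0.12 rad and height (world z) of tin between 0.066 and 0.078 m and horizontal distance between jar and foot between 0.042 and 0.082 m and height (world z) of jar between 0.066 and 0.078 m and horizontal distance between bottle and foot between 0.042 and 0.082 m and height (world z) of bottle between 0.066 and 0.078 m and horizontal distance between stamp and foot between 0.042 and 0.082 m and height (world z) of stamp between 0.066 and 0.078 m); the robot touches nothing.
It fails at once if a pot on the carousel is touched by the robot (contact force between any of the fingers, the arm and tin above 0.5 N or contact force between any of the fingers, the arm and jar above 0.5 N or contact force between any of the fingers, the arm and bottle above 0.5 N or contact force between any of the fingers, the arm and stamp above 0.5 N).
It fails at once if the deck is touched by the robot (contact force between any of the fingers, the arm and deck above 2 N).
It fails at once if a pot is lifted or tipped (height (world z) of any of tin, jar, bottle, stamp above 0.087 m or angle between any of tin, jar, bottle, stamp's own z axis and vertical above 0.35 rad).
It fails at once if the wheel is pinched or pushed roughly (over 20 N) (contact force between the fingers and wheel above 20 N).
It fails at once if a bystander is moved by more than 20 mm (distance of any of tape, mug, gluestick, stone, brush from where it was at the start of the episode above 0.02 m).
It also fails if it takes over 64 s, if anything falls off the work surface, if the arm or the gripper's body presses on something with over 40 N, if the wrist force passes 120 N, or if a joint passes its speed limit or range.

ROBOT

A 6-joint arm with a two-finger parallel gripper is mounted at the origin on the work surface. World frame = base frame: x ahead of the robot, y to its left, z up, the work surface at z = 0. Lengths are in m, angles in rad, forces in N, time in s.
With the tool pointing down it reaches from about 0.275 to 0.85 m from the base axis. Payload 5.2 kg.
Tool frame: the origin (TCP) lies on the centre line of the jaws, within the pads' length; the fingertips stand 22 mm ahead of it and the grasp point (between the pads) lies 3 mm ahead of it; x points along the fingers, y is the direction in which the jaws open and shut, and the axes are right-handed (so a half turn about x gives the same grasp; the last joint's range is limited). The gripper opens to 85 mm and grips with 20 to 120 N. Pads are 22 mm wide; open, the fingers measure 114 mm over their backs; the gripper's body (76 mm by 85 mm) begins 54 mm behind the grasp point. The pads swing forward as they close: fully open they stand 13 mm farther back than shut.
Start: joints at [0.93, 0.259, 1.535, -0, 1.348, -0.203], TCP at [0.233, 0.498, 0.253] pointing down, gripper open.
Joint ranges: [-3.14, 3.14], [-0.91, 2.08], [0.19, 2.58], [-1.22, 4.36], [0.22, 2.71], [-3.12, 3.12]. Speed limits (rad/s): [2.57, 2.57, 3.14, 3.14, 3.14, 3.14].

INTERFACE

Orientations are given as a rotation vector (axis times angle).
In Python, from cell import readout, get_image, get_calibration, close_job, models gives the robot as it stands.
- The arm moves only by the shell command python3 -m inch 'ROWS'. ROWS is JSON, a list of rows, each a list of 5 numbers: the shift along the world's x, y, z in mm, then the turn about the world's z in rad, then the finger opening in mm, from 0 to 85.4. In form: [[tx, ty, tz, roll, grip], ...]. A call has exactly 8 rows; each row is the pose to reach, as a shift and turn from the pose commanded when the call began; what a row does not reach only later rows make up. A row lasts 1/8 s, in which the tool goes at most 62.5 mm and 10.7 degrees, less where a joint would pass 70% of its speed; a pose out of reach is approached as far as the arm can. A call with a gripper value outside its range is refused whole. The fingers move at their own pace and stop on an object; the grip force is fixed at half the most. Time passes only in rows, so rows that repeat a pose let the fingers close, or fill a call up. It gives the time, the measured TCP pose, the force and the opening at its end, in the units of the state.
- readout.read_state(): the state, without advancing time (a new reading comes with each control period).
- get_image(name): name is "scene" or "top" or "wrist"; returns (picture, depth): 384x512x3 uint8, red, green, blue; 384x512 float32, m along the optical axis (not along the pixel's ray), 0 where there is no reading.
- get_calibration(name): a dict with "camera_matrix" (3x3 intrinsics, pixels), "k1" (the pictures are not rectified: a ray, as slopes to the right and down, at radius r is drawn at 1 + k1 r^2 times it, then the intrinsics apply), "world_to_cam" (4x4, takes a point from world to camera coordinates); the wrist camera has in their place "tool_from_camera" (4x4, takes a point from camera to tool coordinates, whose origin is the TCP and whose axes are the tool frame's). Camera axes: x right, y up, looking along -z (the intrinsics and any distortion apply to the point x, -y, -z); pixel columns grow to the right and rows downward; lengths in m; the calibration is good to about 2 mm. A picture is of the moment at which its call begins: read the wrist's pose just before it. get_calibration takes no time and is no camera call.
- close_job(): hands the job in, once; it reports no verdict.
Trained networks look in the newest picture that a camera, given by its name, has taken for a name from the list of things; names that differ only in an ending like _2 or _b are one class to them, and where a whole thing is asked for, a point or a joint stands for the part that bears it (a point fixed in the world has none). Each returns a list of dicts, best first, with "score" (0 to 1); they miss things now and then, are a little off and sometimes report something else, mostly with a low value. They report only what shows in the picture. A call takes as long as a camera call.
- models.boxes_of(name, camera): "box" ([left, top, right, bottom] in pixels, round what is visible of it).
The state is a dict: "clock": time; "qpos": joint angles; "qd": joint speeds; "tau": joint torques, N m; "tool_pos": TCP position; "tool_rot": TCP orientation; "force": force on the tool from outside, world axes, zero at the start; "ft_torque": the same for the moment, N m; "width": opening from 0.0 (shut) to 1.0 (fully open).
Only numpy, scipy, OpenCV 4.12 (cv2) and the standard library are available. Lean on these libraries where they do the work, as an engineer would, in place of code of your own. Each camera call takes 0.05 s, during which the arm holds its last target. There are 200 camera calls.

## Working session

There is one attempt and no reset: what is moved stays moved. The work goes in short steps, Python scripts to look and compute and a shell command to move; the robot and the scene stay as the last step left them, time stands still between calls to the robot, and variables do not carry over. Pictures are saved under pics/ and viewed, about 8 in all and at most 12, crops included, and the job is handed in when it is done.

```bash
mkdir -p pics; ls; cat > h.py <<'E'
import numpy as np, cv2
from cell import readout, get_image, get_calibration, close_job, models
def cloud(name):
    im,d=get_image(name); c=get_calibration(name); K=np.array(c["camera_matrix"]);k1=c["k1"]
    v,u=np.mgrid[:384,:512]
    p=cv2.undistortPoints(np.stack([u,v],-1).reshape(-1,1,2).astype(np.float64),K,np.array([k1,0,0,0.])).reshape(384,512,2)
    P=np.stack([p[...,0]*d,-p[...,1]*d,-d],-1)
    T=np.linalg.inv(np.array(c["world_to_cam"]))
    W=P@T[:3,:3].T+T[:3,3]; W[d==0]=np.nan
    return im,W
def save(n,im): cv2.imwrite('pics/'+n,cv2.cvtColor(im,cv2.COLOR_RGB2BGR))
E
python3 - <<'E'
from h import *
im,W=cloud("top"); save('top1.png',cv2.resize(im,(768,576)))
np.save('top1.npy',W)
for n in ["tin","jar","bottle","stamp","tray_end","foot","wheel","tape","gluestick","stone","mug","brush"]:
    for b in models.boxes_of(n,"top")[:2]:
        x=b["box"]; u,v=int((x[0]+x[2])/2),int((x[1]+x[3])/2); print(n,round(b["score"],2),np.round(x),W[min(v,383),min(u,511)].round(3))
print(readout.read_state())
E
```

```text
pics
tin 0.55 [307. 154. 324. 173.] [ 0.614 -0.126  0.141]
jar 0.52 [278. 163. 298. 185.] [ 0.58  -0.041  0.132]
bottle 0.69 [318. 179. 333. 198.] [ 0.536 -0.157  0.139]
bottle 0.48 [277. 152. 340. 214.] [ 0.565 -0.112  0.074]
stamp 0.72 [291. 191. 307. 209.] [ 0.502 -0.078  0.129]
stamp 0.17 [306. 154. 322. 173.] [ 0.614 -0.123  0.141]
tray_end 0.76 [309. 216. 331. 247.] [ 0.419 -0.157  0.002]
foot 0.81 [306. 212. 334. 247.] [ 0.425 -0.157  0.002]
wheel 0.73 [250. 135. 358. 237.] [ 0.559 -0.097  0.071]
wheel 0.69 [386. 219. 404. 228.] [ 0.441 -0.387  0.072]
tape 0.64 [318. 179. 335. 195.] [ 0.536 -0.158  0.153]
tape 0.45 [271. 142. 293. 160.] [ 0.693 -0.032 -0.004]
gluestick 0.58 [386. 218. 406. 229.] [ 0.44  -0.388  0.08 ]
stone 0.68 [401. 169. 415. 185.] [nan nan nan]
stone 0.54 [116. 154. 153. 178.] [0.632 0.473 0.002]
mug 0.87 [114. 154. 152. 178.] [0.632 0.479 0.004]
brush 0.8 [104. 217. 122. 276.] [0.355 0.519 0.014]
{'clock': 0.65, 'qpos': array([ 9.30175848e-01,  2.58571782e-01,  1.53500118e+00,  2.15222747e-05,
        1.34796321e+00, -2.02805560e-01]), 'qd': array([-7.75139243e-04, -6.91318389e-05, -1.27199996e-03, -6.37510373e-04,
       -1.18268339e-03,  5.98109768e-05]), 'tau': array([-9.32600233e-04, -4.45723557e+01, -2.90815330e+01, -2.14316792e-04,
        8.36225699e-04,  1.09948522e-05]), 'tool_pos': array([0.23316407, 0.49814946, 0.25332447]), 'tool_rot': array([ 0.34341238,  1.54338292, -0.34331731]), 'force': array([-0.74261546, -0.32617203, -0.34659032]), 'ft_torque': array([-0.0007996 , -0.01689189,  0.05602024]), 'width': 1.0002135068887394}
```

View pics/top1.png

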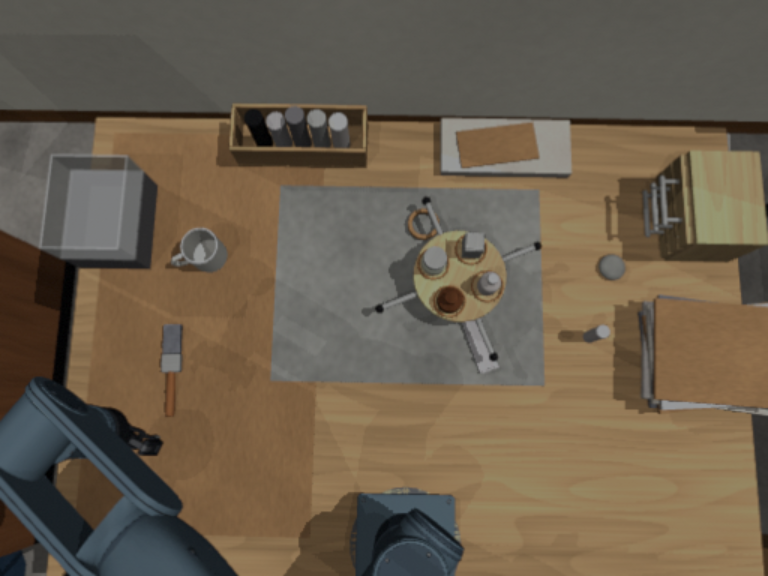

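The top view shows the carousel centred near (460,277). The tin is at (473,243), up and to the right, and the tray runs toward (485,365). The spoke balls are at (427,201), (537,246), (379,309) and (494,356). I'll zoom in for precise measurements.

```bash
cat >> h.py <<'E'
def onplane(uv,z,name="top"):
    c=get_calibration(name);K=np.array(c["camera_matrix"])
    p=cv2.undistortPoints(np.array(uv,float).reshape(-1,1,2),K,np.array([c["k1"],0,0,0.])).reshape(-1,2)
    T=np.linalg.inv(np.array(c["world_to_cam"])); D=np.c_[p[:,0],-p[:,1],-np.ones(len(p))]@T[:3,:3].T; o=T[:3,3]
    return o+D*((z-o[2])/D[:,2])[:,None]
E
python3 - <<'E'
from h import *
im,d=get_image("top"); save('crop1.png',cv2.resize(im[125:255,240:370],(780,780)[:2],interpolation=cv2.INTER_CUBIC)[:,:][0:780:1][:,:] if 0 else cv2.resize(im[125:255,240:370],(598,598),interpolation=cv2.INTER_CUBIC))
b=onplane(np.array([[427,201],[537,246],[379,309],[494,356]])/1.5,0.055);print(b.round(4))
E
```

```text
[[ 0.7346 -0.0376  0.055 ]
 [ 0.6361 -0.2792  0.055 ]
 [ 0.4899  0.064   0.055 ]
 [ 0.3937 -0.1819  0.055 ]]
```

View pics/crop1.png

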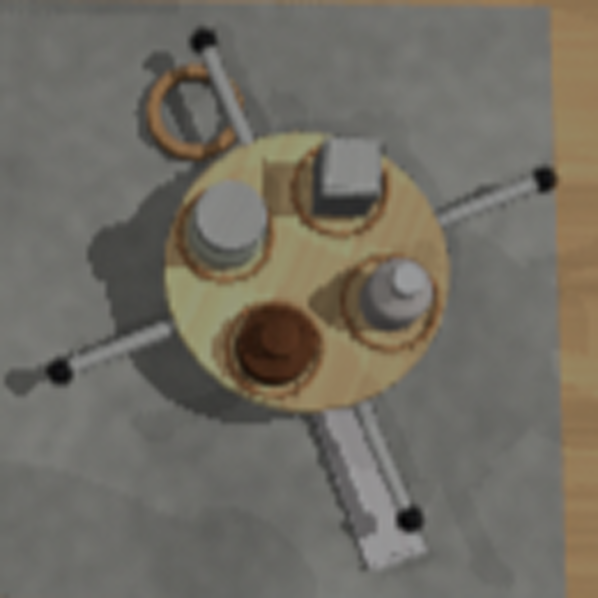

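The crop shows the balls at (204,40), (543,178), (60,371) and (409,518). The tin is in the upper-right seat at about (342,192). The tray's end corners are about (368,571) and (425,553), and its left edge starts at (317,415).

```bash
python3 - <<'E'
from h import *
f=lambda a:np.array(a)/4.6+[240,125]-0.4
b=onplane(f([[204,40],[543,178],[60,371],[409,518]]),.055)[:,:2]
c=b.mean(0); A=lambda p:np.degrees(np.arctan2(*(p-c)[...,::-1].T))
print(b.round(4),'c',c.round(4),np.linalg.norm(b-c,axis=1).round(4),A(b).round(1))
t=onplane(f([[368,571],[425,553],[317,415]]),.006)[:,:2]
print('tray',t.round(4),np.linalg.norm(t[:2].mean(0)-c),A(t[:2].mean(0)))
e=t[0]-t[2];print('edge dir',np.degrees(np.arctan2(e[1],e[0])))
W=np.load('top1.npy');m=(W[...,2]>.135)&(W[...,2]<.147)&(np.hypot(W[...,0]-c[0],W[...,1]-c[1])<.1)
s=onplane(f([[342,192],[224,234],[276,350],[390,305]]),.079)[:,:2]
print('seats',s.round(4),A(s),np.linalg.norm(s-c,axis=1))
E
```

```text
[[ 0.737  -0.0352]
 [ 0.6385 -0.278 ]
 [ 0.4923  0.0641]
 [ 0.394  -0.1793]] c [ 0.5655 -0.1071] [0.1861 0.1859 0.1862 0.186 ] [  22.8  -66.9  113.1 -157.2]
tray [[ 0.3602 -0.1576]
 [ 0.3737 -0.1984]
 [ 0.4716 -0.1217]] 0.21079490382077065 -160.3453464270523
edge dir -162.11478723057337
seats [[ 0.6192 -0.1313]
 [ 0.5875 -0.0487]
 [ 0.506  -0.085 ]
 [ 0.5391 -0.164 ]] [ -24.18330957   69.36117926  159.63651368 -114.83699913] [0.05894405 0.06240562 0.06346869 0.06272907]
```

```bash
python3 -m inch '[[25,-85,0,0,0],[50,-170,0,0,0],[75,-255,0,0,0],[100,-340,0,0,0],[115,-400,0,0,0],[130,-450,0,0,0],[140,-480,0,0,0],[140,-480,0,0,0]]'; python3 - <<'E'
from h import *
from scipy.spatial.transform import Rotation as R
s=readout.read_state();print(R.from_rotvec(s['tool_rot']).as_matrix().round(3),s['tool_pos'],s['qpos'].round(2),s['width'])
E
```

```text
clock: 1.7
tool_pos: [0.3735, 0.0161, 0.2538]
tool_rot: [0.344, 1.542, -0.343]
force: [0.7, -0.3, 0.5]
width: -0.001
[[ 0.002  0.424  0.906]
 [-0.     0.906 -0.424]
 [-1.     0.001  0.002]] [0.3734687  0.01614617 0.25380481] [-0.26 -0.07  1.91  0.    1.31 -1.39] -0.0009723689255447115
```

```bash
python3 -m inch '[[15,-55,0,0,0],[30,-110,0,0,0],[45,-165,0,0,0],[60,-210,0,0,0],[67,-221,0,0,0],[67,-221,-20,0,0],[67,-221,-60,0,0],[67,-221,-90,0,0]]' && python3 -m inch '[[0,0,-20,0,0],[0,0,-40,0,0],[0,0,-60,0,0],[0,0,-75,0,0],[0,0,-90,0,0],[0,0,-98,0,0],[0,0,-103,0,0],[0,0,-103,0,0]]'; python3 - <<'E'
from h import *
im,d=get_image("scene"); save('s1.png',cv2.resize(im,(768,576)))
E
```

```text
clock: 2.7
tool_pos: [0.4397, -0.2016, 0.1621]
tool_rot: [0.343, 1.544, -0.342]
force: [-0.8, -0.8, -0.5]
width: 0.001
clock: 3.7
tool_pos: [0.4402, -0.2029, 0.0602]
tool_rot: [0.343, 1.544, -0.343]
force: [0.0, -1.1, 0.2]
width: 0.002
```

View pics/s1.png

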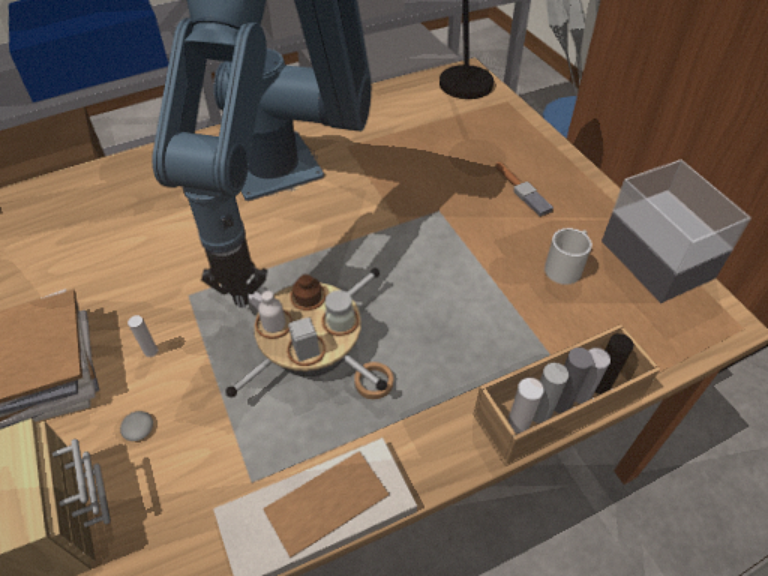

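The gripper is clear of the pots, with the fingertip beside the near spoke. I'll work out the arc offsets.

```bash
python3 - <<'E'
import numpy as np
c=np.array([565.5,-107]);P=lambda a:c+158*np.array([np.cos(np.radians(a)),np.sin(np.radians(a))])
cur=np.array([440,-203])
for k in range(5):
    a0=217.5-20*k
    r=[(P(a0-2.5*(i+1))-cur).round().astype(int).tolist() for i in range(8)];print(a0-20,r);cur=cur+r[-1]
E
```

```text
197.5 [[-4, 5], [-8, 11], [-11, 17], [-15, 23], [-18, 29], [-20, 36], [-23, 42], [-25, 48]]
177.5 [[-2, 7], [-4, 14], [-5, 21], [-6, 27], [-7, 34], [-7, 41], [-8, 48], [-7, 55]]
157.5 [[0, 7], [1, 14], [2, 20], [3, 27], [5, 34], [7, 41], [9, 47], [12, 53]]
137.5 [[2, 7], [5, 13], [9, 19], [12, 25], [16, 31], [20, 36], [24, 42], [29, 47]]
117.5 [[5, 5], [10, 9], [15, 14], [20, 18], [26, 22], [32, 26], [38, 30], [44, 33]]
```

```bash
python3 -m inch '[[-4,5,0,0,0],[-8,11,0,0,0],[-11,17,0,0,0],[-15,23,0,0,0],[-18,29,0,0,0],[-20,36,0,0,0],[-23,42,0,0,0],[-25,48,0,0,0]]'; python3 - <<'E'
from h import *
im,d=get_image("top"); save('t2.png',cv2.resize(im[125:255,240:370],(598,598),interpolation=cv2.INTER_CUBIC))
E
```

```text
clock: 4.75
tool_pos: [0.415, -0.1544, 0.0603]
tool_rot: [0.343, 1.543, -0.343]
force: [0.5, -0.9, -0.1]
width: 0.002
```

View pics/t2.png

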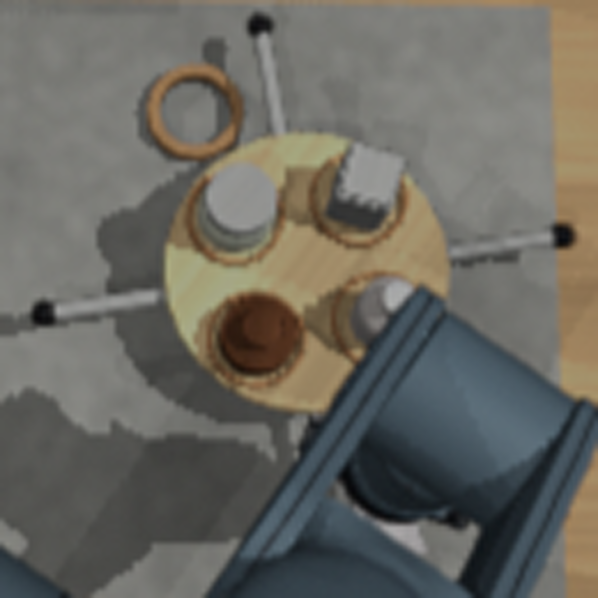

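The wheel has turned clockwise by about 14°, with the left ball now at (44,313) and the far ball at (260,24). The pots are steady, so I'll continue.

```bash
python3 -m inch '[[-2,7,0,0,0],[-4,14,0,0,0],[-5,21,0,0,0],[-6,27,0,0,0],[-7,34,0,0,0],[-7,41,0,0,0],[-8,48,0,0,0],[-7,55,0,0,0]]' && python3 -m inch '[[0,7,0,0,0],[1,14,0,0,0],[2,20,0,0,0],[3,27,0,0,0],[5,34,0,0,0],[7,41,0,0,0],[9,47,0,0,0],[12,53,0,0,0]]'  && python3 -m inch '[[2,7,0,0,0],[5,13,0,0,0],[9,19,0,0,0],[12,25,0,0,0],[16,31,0,0,0],[20,36,0,0,0],[24,42,0,0,0],[29,47,0,0,0]]' ; python3 - <<'E'
from h import *
im,d=get_image("top"); save('t3.png',cv2.resize(im[125:255,240:370],(598,598),interpolation=cv2.INTER_CUBIC))
E
```

```text
clock: 5.8
tool_pos: [0.4079, -0.0993, 0.0603]
tool_rot: [0.343, 1.544, -0.343]
force: [0.1, -1.1, 0.4]
width: 0.003
clock: 6.8
tool_pos: [0.4202, -0.0464, 0.0603]
tool_rot: [0.343, 1.544, -0.343]
force: [-0.1, -2.0, -0.7]
width: -0.003
clock: 7.8
tool_pos: [0.4493, 0.0006, 0.0603]
tool_rot: [0.343, 1.544, -0.343]
force: [-0.1, -1.1, -0.2]
width: 0.001
```

View pics/t3.png

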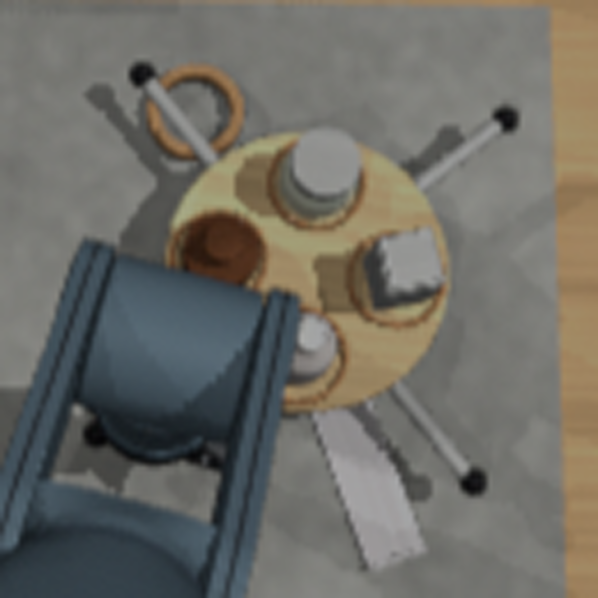

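The tin is now on the right at (403,275), with balls at (143,74), (507,118) and (473,481). Next I'll compute the remaining turn.

```bash
python3 - <<'E'
from h import *
f=lambda a:np.array(a)/4.6+[240,125]-0.4
c=np.array([.5655,-.1071]);b=onplane(f([[143,74],[507,118],[473,481]]),.055)[:,:2]-c
print(np.degrees(np.arctan2(b[:,1],b[:,0])).round(1))
# tray: both edges, visible
t=onplane(f([[368,571],[426,552],[317,418],[374,410]]),.006)[:,:2];
m=(t[0]+t[1])/2-c; print('end mid',np.degrees(np.arctan2(m[1],m[0])))
for e in (t[0]-t[2],t[1]-t[3]): print(np.degrees(np.arctan2(e[1],e[0])))
cur=np.array([449,0]);P=lambda a:c*1000+158*np.array([np.cos(np.radians(a)),np.sin(np.radians(a))])
print([(P(137.5-2.5*(i+1))-cur).round().astype(int).tolist() for i in range(8)])
E
```

```text
[  38.6  -51.3 -141.1]
end mid -160.22198224484433
-161.77655992314016
-160.3762285354255
[[5, 5], [10, 9], [15, 14], [20, 18], [26, 22], [32, 26], [38, 30], [44, 33]]
```

About 64.4° remains. I can keep pushing the same spoke, since the finger ends near (0.61,0.04), which is within reach and clear.

```bash
python3 - <<'E'
import numpy as np
c=np.array([565.5,-107]);P=lambda a:c+158*np.array([np.cos(np.radians(a)),np.sin(np.radians(a))])
cur=np.array([493,33])
for k in range(2):
    a0=117.5-20*k
    r=[(P(a0-2.5*(i+1))-cur).round().astype(int).tolist() for i in range(8)];print(a0-20,r);cur=cur+r[-1]
E
python3 -m inch '[[5,5,0,0,0],[10,9,0,0,0],[15,14,0,0,0],[20,18,0,0,0],[26,22,0,0,0],[32,26,0,0,0],[38,30,0,0,0],[44,33,0,0,0]]'
```

```text
97.5 [[6, 3], [12, 6], [18, 8], [25, 11], [32, 13], [38, 14], [45, 16], [52, 17]]
77.5 [[7, 0], [14, 1], [20, 1], [27, 1], [34, 0], [41, 0], [48, -1], [55, -3]]
clock: 8.85
tool_pos: [0.4935, 0.0335, 0.0603]
tool_rot: [0.343, 1.544, -0.343]
force: [-0.4, -0.7, -0.1]
width: 0.003
```

```bash
python3 -m inch '[[6,3,0,0,0],[12,6,0,0,0],[18,8,0,0,0],[25,11,0,0,0],[32,13,0,0,0],[38,14,0,0,0],[45,16,0,0,0],[52,17,0,0,0]]' && python3 -m inch '[[7,0,0,0,0],[14,1,0,0,0],[20,1,0,0,0],[27,1,0,0,0],[34,0,0,0,0],[41,0,0,0,0],[44,0,0,0,0],[44,0,0,0,0]]'; python3 - <<'E'
from h import *
im,d=get_image("top"); save('t4.png',cv2.resize(im[125:255,240:370],(598,598),interpolation=cv2.INTER_CUBIC))
E
```

```text
clock: 9.85
tool_pos: [0.5456, 0.0503, 0.0603]
tool_rot: [0.343, 1.544, -0.343]
force: [-1.0, -0.9, 0.8]
width: 0.005
clock: 10.85
tool_pos: [0.5896, 0.0502, 0.0604]
tool_rot: [0.343, 1.543, -0.343]
force: [-0.0, -0.3, 0.4]
width: -0.0
```

View pics/t4.png

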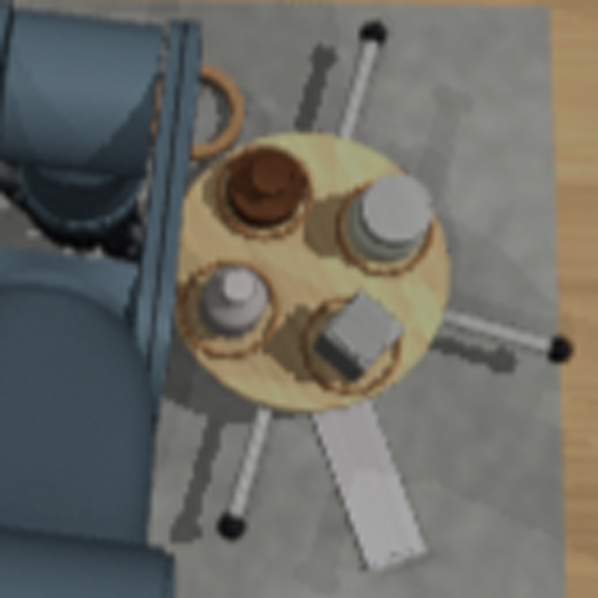

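Balls are at (373,33), (560,348) and (231,526). The tin is at (352,345), nearly over the tray.

```bash
python3 - <<'E'
from h import *
f=lambda a:np.array(a)/4.6+[240,125]-0.4
c=np.array([.5655,-.1071]);b=onplane(f([[373,33],[560,348],[231,526]]),.055)[:,:2]-c
a=np.degrees(np.arctan2(b[:,1],b[:,0]));print(a.round(1))
tin=((a-[-15,-105,-195]+180)%360-180).mean(); print(tin) 
rem=((a+[-135,-45,45]+180)%360-180);print('tin angle',rem)
cur=np.array([589.6,50.2])-c*1000;fa=np.degrees(np.arctan2(cur[1],cur[0]));print('finger',fa)
E
```

```text
[ -15.7 -105.6  164.2]
-0.7154792900371945
tin angle [-150.74021312 -150.58960836 -150.81661639]
finger 81.2894234733339
```

```bash
python3 -m inch '[[5,-1,0,0,0],[11,-2,0,0,0],[16,-4,0,0,0],[21,-5,0,0,0],[25,-7,0,0,0],[27,-7,0,0,0],[27,-7,0,0,0],[24,-6,0,0,0]]' && python3 -m inch '[[-5,3,0,0,0],[-12,8,0,0,0],[-20,12,0,0,0],[-25,15,20,0,0],[-25,15,60,0,0],[-25,15,110,0,0],[-25,15,160,0,0],[-25,15,190,0,0]]' && python3 -m inch '[[-40,40,0,0,0],[-80,80,0,0,0],[-120,120,0,0,0],[-150,160,0,0,0],[-180,200,0,0,0],[-200,230,0,0,0],[-210,240,0,0,0],[-210,240,0,0,0]]'; python3 - <<'E'
from h import *
im,d=get_image("top"); save('t5.png',cv2.resize(im[125:255,240:370],(598,598),interpolation=cv2.INTER_CUBIC))
E
```

```text
clock: 11.9
tool_pos: [0.6133, 0.0441, 0.0604]
tool_rot: [0.343, 1.543, -0.343]
force: [-0.4, -0.3, 0.7]
width: -0.002
clock: 12.9
tool_pos: [0.5888, 0.0593, 0.2553]
tool_rot: [0.343, 1.537, -0.342]
force: [0.0, 0.2, -1.2]
width: -0.002
clock: 13.9
tool_pos: [0.3778, 0.2994, 0.2512]
tool_rot: [0.342, 1.542, -0.342]
force: [0.8, -0.0, -0.2]
width: 0.0
```

View pics/t5.png

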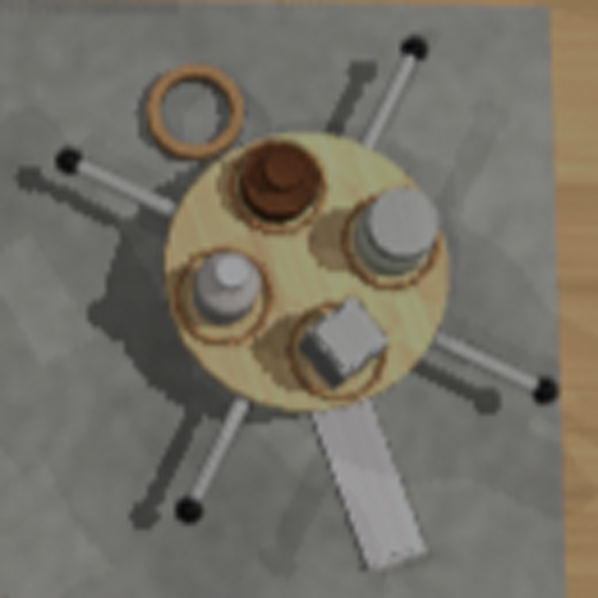

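All four pots are upright. The balls are at (414,48), (544,391), (68,161) and (189,510), and the tin is at (340,345). I'll check the tin's position against the tray line.

```bash
python3 - <<'E'
from h import *
f=lambda a:np.array(a)/4.6+[240,125]-0.4
b=onplane(f([[414,48],[544,391],[68,161],[189,510]]),.055)[:,:2]; c=b.mean(0); print(c); b=b-c
a=np.degrees(np.arctan2(b[:,1],b[:,0])); print('tin seat angle',(a+[-135,-45,135,45]+180)%360-180)
s=onplane(f([[338,350]]),.079)[:,:2]-c; print('ring',np.degrees(np.arctan2(s[0,1],s[0,0])),np.hypot(*s[0]))
im,W=cloud("top"); q=W[...,:2]-c
m=(W[...,2]>.134)&(W[...,2]<.152)&(np.hypot(q[...,0]+.06,q[...,1]+.02)<.04)
p=W[m]; (x,y),wh,ang=cv2.minAreaRect((p[:,:2]*1000).astype(np.float32)); print(m.sum(),(x,y),wh,p[:,2].mean())
for th in(-160.2,-161):
    u=np.array([np.cos(np.radians(th)),np.sin(np.radians(th))]); r=np.array([x,y])/1000-c; r2=p[:,:2].mean(0)-c
    print(th,[(v@u*1000,(u[0]*v[1]-u[1]*v[0])*1000) for v in (r,r2)])
for n in ["tape","gluestick","stone","mug","brush"]:
    print(n,[np.round(b["box"]) for b in models.boxes_of(n,"top")[:2]])
print(readout.read_state()['clock'])
E
```

```text
[ 0.56492157 -0.10691886]
tin seat angle [-160.40826649 -160.56803875 -160.31856377 -160.3527494 ]
ring -160.24157984391798 0.06179021722671204
166 (507.0866394042969, -128.0111846923828) (39.9300422668457, 40.68174362182617) 0.14124032753237883
-160.2 [(np.float64(61.56054262019681), np.float64(0.2544769183542329)), (np.float64(62.1338081885137), np.float64(-0.7307326647996333))]
-161 [(np.float64(61.55098889269093), np.float64(1.1139715108033632)), (np.float64(62.13795425525045), np.float64(0.13686199917672254))]
tape [array([273., 140., 292., 161.]), array([308., 188., 326., 206.])]
gluestick [array([112., 151., 151., 180.])]
stone []
mug [array([113., 150., 153., 180.]), array([304., 187., 327., 207.])]
brush []
14.25
```

Tin is within about 1 mm of the tray line at 62 mm radius, so I'm handing in.

```bash
python3 -c "
from cell import close_job; print(close_job())"
```

```text
the job is handed in; nothing more can be done
None
```

The tin now stands in line with the tray. I turned the carousel about 138° clockwise by pushing one spoke with the closed fingertips, then backed off, lifted and moved clear. I handed the job in at about 14 s on the robot's clock.

- **Tin position:** two estimates from the last top picture put it within about 1 mm of the tray's middle line, 62 mm from the axis. The spoke balls agree: they put its seat at -160.4°, against a measured tray direction of -160.2 to -161°.
- **Pots:** the last picture showed all four upright in their seats.
- **Force:** the wrist readings I took, one at the end of each move, stayed at about 2 N or less. Nothing was recorded between readings.
- **Bystanders:** the tape was where it started, and the mug's box had not moved.
- **Check that failed:** the network's last look missed the stone and brush, and its gluestick hit was really the mug. I did not confirm those three again. The arm went near the brush only at the start, about 0.25 m above the table, and never near the other two.

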